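# Latch the pull hook on the die tray and draw it out

### The arm

A 6-joint arm with a two-finger parallel gripper is mounted at the origin on the work surface. World frame = base frame: x ahead of the robot, y to its left, z up, the work surface at z = 0. Lengths are in m, angles in rad, forces in N, time in s.
With the tool pointing down it reaches from about 0.375 to 0.975 m from the base axis. Payload 3.8 kg.
Tool frame: the origin (TCP) lies at the very end of the fingers, on their centre line; the grasp point (between the pads) lies 19 mm behind it; z points along the fingers, y is the direction in which the jaws open and shut (so a half turn about z gives the same grasp; the last joint's range is limited). The gripper opens to 88 mm and grips with 3 to 60 N. Pads are 18 mm wide; open, the fingers measure 123 mm over their backs; the gripper's body (75 mm by 187 mm) begins 45 mm behind the grasp point.
Start: joints at [-1.284, 0.264, 1.604, -0, 1.274, -0.037], TCP at [0.215, -0.64, 0.239] pointing down, gripper open.
Joint ranges: [-2.63, 2.63], [-0.94, 2.18], [0.31, 2.57], [-1.31, 4.45], [0, 2.66], [-2.55, 2.55]. Speed limits (rad/s): [2.57, 2.57, 3.14, 3.14, 3.14, 3.14].

### API

Orientations are given as a unit quaternion [w, x, y, z].
In Python, from cell import robot gives the robot as it stands. The module is installed in compiled form; this text tells all that it offers.
- The arm moves only by the shell command python3 -m jog 'ROWS' [FORCE]. ROWS is a JSON object of lists of equal length, an entry for each row: "dr": the turn, a rotation vector about the tool's x, y, z in units of 6 degrees (1.0 is 6 degrees), a list of three; "linear": the shift along the tool's x, y, z in units of 40 mm (1.0 is 40 mm), a list of three; "hand": the opening in per cent of the stroke, from 0 (shut) to 100 (fully open). A call has 1 to 8 rows; each row shifts and turns the pose as measured when the row begins, along the tool's axes as they then stand; what a row does not reach is not made up. A row lasts 1/10 s, in which the tool goes at most 50 mm and 8.59 degrees, less where a joint would pass 70% of its speed; a pose out of reach is approached as far as the arm can. A call is refused whole if a number of a shift passes 1 or a number of a turn 1, either way. A call with a gripper value outside its range is refused whole. The fingers move at their own pace and stop on an object; FORCE is the grip in N (left out, the last holds). Time passes only in rows, so rows that do not move let the fingers close. It gives the time, the measured TCP pose, the force and the opening at its end, in the units of the state.
- robot.state(): the state, without advancing time (a new reading comes with each control period).
- robot.capture(name): name is "side" or "top"; returns (picture, depth): 480x640x3 uint8, red, green, blue; 480x640 float32, m along the optical axis (not along the pixel's ray), 0 where there is no reading.
- robot.camera_model(name): a dict with "mtx" (3x3 intrinsics, pixels), "R" (3x3) and "t" (3): a world point X has camera coordinates R X + t. Camera axes: x right, y down, z forward; pixel columns grow to the right and rows downward; lengths in m; the calibration is good to about 2 mm. A picture is of the moment at which its call begins. camera_model takes no time and is no camera call.
- robot.job_done(): hands the job in, once; it reports no verdict.
The state is a dict: "clock": time; "qpos": joint angles; "qd": joint speeds; "joint_torque": joint torques, N m; "tool_pos": TCP position; "tool_rot": TCP orientation; "wrist_force": force on the tool from outside, world axes, zero at the start; "moment": the same for the moment, N m; "grip_width": finger opening in m.
Only numpy, scipy, OpenCV 4.12 (cv2) and the standard library are available. Lean on these libraries where they do the work, as an engineer would, in place of code of your own. Each camera call takes 0.05 s, during which the arm holds its last target. There are 200 camera calls.

### The job

Take the blue pull hook by its black upright grip, lay it flat on the grey rest plate before the die tray and push its mouth gently onto the brass draw pin until the red sprung latch, pushed open by the pin, snaps shut behind it, with the tray still fully in. Then draw the tray by the hook all the way out to its stop, and let go, leaving the hook latched on the pin and lying flat on the plate. Never force the hook hard against the pin, keep the gripper off the tray and its slideway, and leave the jar, the spool and the hammer where they are.

Things in the scene. Friction and masses are not known exactly. Their poses are not given: they have to be found in the camera images.
- hook: Loose flat blue steel pull hook, 300 g, 12 mm thick, lying flat. Origin on its underside below the grip; x points out of the mouth, z up. Shank from x = -34 mm, 34 mm wide. Two-jawed mouth: throat y = -8 to +8 mm, bottom of the bowl at x = 52 mm, lips flaring to about 32 mm apart, ending at x = 111 mm; 60 mm wide over the lips.
- grip (a point): Point on the hook in the middle of its upright black grip, 46 mm above the underside, above the hook's origin. The grip measures 36 mm along the hook's x, 22 mm across (pinch it along the hook's y) and runs from 12 to 70 mm above the underside, with an orange band near the top.
- bowl (a point): Point on the hook's underside at hook x = 67 mm, y = 0, middle of the space where a latched pin lies. Pin centre in hook x: 92 mm when it meets the latch, about 61 mm when the latch snaps shut behind it, 58 mm when bottomed in the bowl (so the latch shuts only in the last 3 mm), about 76 mm when the hook is pulled and the pin bears on the shut latch.
- latch (a joint): Red sprung latch of the hook, a bar 4 mm thick crossing the throat at hook x = 84 mm, hinged on the +y jaw; rad: 0 shut, swings inwards (to the bowl) up to 1.5; pushing it open takes about 4 to 12 N at the pin; its spring shuts it.
- slot (a point): Point 8 mm above the bench (level with the rest plate's top) at the middle of the draw pin's possible places; moves with the tray. x: the way the hook is pushed on; -x: the way the tray draws out. The upright brass pin (12 mm diameter, top 32 mm above the plate) is clamped at y = 0 anywhere from x = -16 to +16 mm: not measured, feel or see it. Pin and hook must not be pressed together with over 25 N.
- tray (a joint): Travel of the aluminium die tray, m: 0 fully in, 0.07 fully out, both rigid stops. Sliding it takes about 5 to 8 N; it stays where it is left. Tray fully in: its front wall, 30 mm high above the bench, stands 80 to 88 mm beyond the slot point; behind it lies a wooden die board with steel rules up to 36 mm high. The draw pin is part of the tray.
- shuttle: Fixed green slideway on the bench, which carries the tray and its pin, about 250 mm wide, 50 mm high at most, from 75 to 397 mm beyond its origin. Origin on the bench under the slot point with the tray fully in; x points the way the hook is pushed on, z up.
- plate: Fixed flat grey rest plate before the tray, 80 mm wide, 8 mm thick, with a black slot along its middle through which the tray's draw pin rises. Origin on the bench under the slot point with the tray fully in, x as the slideway; the plate reaches from x = -205 to +75 mm. The hook lies and slides on its top.
- jar: Bystander: closed amber jar, 60 mm diameter, 75 mm high; origin under its centre.
- spool: Bystander: orange thread spool, upright, 52 mm diameter, 60 mm high; origin under its centre.
- hammer: Bystander: hammer lying on the bench; origin under its middle.
Things that resemble listed ones, but are neither listed nor needed, are in the scene too. What is meant by the hook is not pink, and is the larger of those in its own colour.

How it is judged:
On the way, in this order (a step that is already met when the one before it is completed fails the run):
1. the pin pushes the latch open (value of joint latch above 0.7 rad and contact force between hook and shuttle above 0.5 N and value of joint tray below 0.01 m).
2. the latch has snapped shut behind the pin, the tray still in (value of joint latch below 0.15 rad and x of bowl in the frame of slot between -0.0265 and 0.0265 m and y of bowl in the frame of slot between -0.013 and 0.013 m and z of bowl in the frame of slot below 0.008 m and value of joint tray below 0.01 m), for 0.2 s.
3. the hook draws the tray (value of joint latch below 0.15 rad and x of bowl in the frame of slot between -0.0265 and 0.0265 m and y of bowl in the frame of slot between -0.013 and 0.013 m and z of bowl in the frame of slot below 0.008 m and value of joint tray above 0.02 m and contact force between hook and shuttle above 1 N).
At the end, for the whole second after the job is handed in: The tray is drawn out at least 65 mm of its 70 mm; the hook lies flat on the plate (tilt under 0.12 rad, under 8 mm above it) with the pin behind the shut latch (latch under 0.15 rad; bowl point within 26.5 mm along and 13 mm across of the slot point), released and at rest (value of joint latch below 0.15 rad and x of bowl in the frame of slot between -0.0265 and 0.0265 m and y of bowl in the frame of slot between -0.013 and 0.013 m and z of bowl in the frame of slot below 0.008 m and value of joint tray above 0.065 m and angle between hook's own z axis and vertical below 0.12 rad and linear speed of hook below 0.01 m/s and contact force between the fingers and hook below 0.1 N); the robot touches nothing.
It fails at once if hook and pin (or tray) pressed together with more than 25 N (contact force between hook and shuttle above 25 N).
It fails at once if the gripper pushes on the tray or its slideway (contact force between any of the fingers, the arm and shuttle above 2 N).
It fails at once if the jar is disturbed (distance of jar from where it was at the start of the episode above 0.02 m).
It fails at once if the spool is disturbed (distance of spool from where it was at the start of the episode above 0.02 m).
It fails at once if the hammer is disturbed (distance of hammer from where it was at the start of the episode above 0.02 m).
It also fails if it takes over 64 s, if anything falls off the work surface, if the arm or the gripper's body presses on something with over 40 N, if the wrist force passes 120 N, or if a joint passes its speed limit or range.

## Working session

There is one attempt and no reset: what is moved stays moved. The work goes in short steps, Python scripts to look and compute and a shell command to move; the robot and the scene stay as the last step left them, time stands still between calls to the robot, and variables do not carry over. Pictures are saved under pics/ and viewed, about 8 in all and at most 12, crops included, and the job is handed in when it is done.

```bash
mkdir -p pics; cat > h.py <<'E'
import numpy as np,cv2
from cell import robot
def cap(n,save=None):
    p,d=robot.capture(n)
    if save: cv2.imwrite('pics/'+save,p[:,:,::-1])
    np.savez('last_%s.npz'%n,p=p,d=d)
    return p,d
def world(n,d):
    m=robot.camera_model(n);K=np.array(m['mtx']);R=np.array(m['R']);t=np.array(m['t'])
    v,u=np.mgrid[:480,:640]
    c=np.stack([(u-K[0,2])/K[0,0]*d,(v-K[1,2])/K[1,1]*d,d],-1)
    return (c-t)@R
def proj(n,X):
    m=robot.camera_model(n);c=np.array(m['R'])@np.array(X)+m['t'];q=np.array(m['mtx'])@c
    return q[:2]/q[2]
E
python3 - <<'E'
from h import *
p,d=cap('top','t1.png');cap('side','s1.png')
print(robot.state())
for n in('top','side'):
    m=robot.camera_model(n);print(n,np.array(m['mtx']).round(1).tolist(),(-np.array(m['R']).T@m['t']).round(3),np.array(m['R']).round(2).tolist())
E
```

```text
{'clock': 0.1, 'qpos': array([-1.28388789e+00,  2.64686469e-01,  1.60523546e+00, -8.18061196e-06,
        1.27371415e+00, -3.68928199e-02]), 'qd': array([-0.00080056, -0.0030053 , -0.0013931 , -0.00038784, -0.00101328,
       -0.0007352 ]), 'joint_torque': array([ 1.07681481e-03, -5.03617215e+01, -3.58071828e+01,  7.32595730e-02,
        2.33952119e-02, -4.70823329e-05]), 'tool_pos': array([ 0.21458333, -0.63930022,  0.23750775]), 'tool_rot': array([-1.01325180e-03,  9.86921987e-01,  1.61195372e-01, -1.31268984e-04]), 'wrist_force': array([0.79579844, 0.17637942, 0.20126781]), 'moment': array([0.03444333, 0.03232865, 0.02267472]), 'grip_width': 0.08818856176117157}
top [[483.3, 0.0, 326.2], [0.0, 483.3, 235.3], [0.0, 0.0, 1.0]] [ 0.352 -0.051  1.289] [[-0.02, -1.0, 0.02], [-0.99, 0.02, -0.16], [0.16, -0.02, -0.99]]
side [[524.0, 0.0, 308.5], [0.0, 524.0, 249.4], [0.0, 0.0, 1.0]] [0.523 0.796 0.744] [[-1.0, -0.02, -0.0], [-0.01, 0.63, -0.78], [0.02, -0.78, -0.63]]
```

View pics/t1.png

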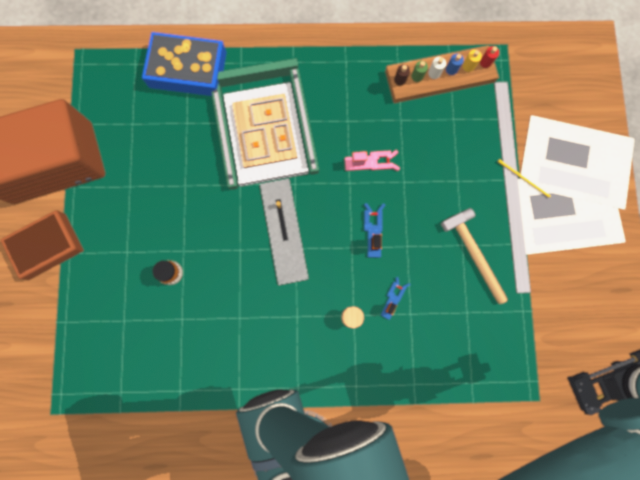

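View pics/s1.png

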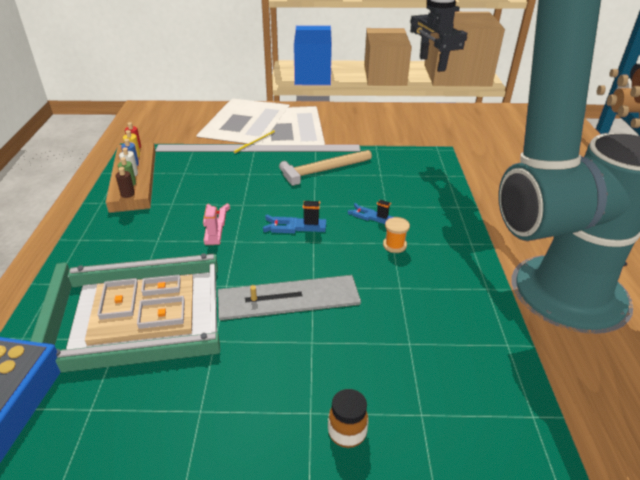

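Both pictures show three candidates in the top view: the large blue hook at (374,230), a small blue one at (395,300) and a pink one at (372,160). The larger blue one at (374,230) fits the description. I'll confirm it in a crop and measure.

```bash
cat > meas.py <<'E'
from h import *
def hookpose(n,p,d,box,zr=(0.004,0.03)):
    """blue body: pixels intersected with plane z=top; returns pts"""
    W=world(n,d);hsv=cv2.cvtColor(p,cv2.COLOR_RGB2HSV)
    m=(hsv[...,0]>100)&(hsv[...,0]<125)&(hsv[...,1]>120)&(hsv[...,2]>60)
    b=np.zeros_like(m);b[box[1]:box[3],box[0]:box[2]]=1
    return m&b,W
def ray(n,uv,z):
    m=robot.camera_model(n);K=np.array(m['mtx']);R=np.array(m['R']);t=np.array(m['t'])
    C=-R.T@t;uv=np.atleast_2d(uv);r=np.c_[(uv-K[:2,2])/K[0,0],np.ones(len(uv))]@R
    return C+r*((z-C[2])/r[:,2])[:,None]
E
python3 - <<'E'
from meas import *
z=np.load('last_top.npz');p,d=z['p'],z['d'];s=np.load('last_side.npz');ps,ds=s['p'],s['d']
a=cv2.resize(p[140:330,230:430],None,fx=3,fy=3,interpolation=cv2.INTER_CUBIC)
b=cv2.resize(ps[190:330,200:400],None,fx=2,fy=2,interpolation=cv2.INTER_CUBIC)
cv2.imwrite('pics/c1.png',a[:,:,::-1])
for n,p_,d_,box in(('top',p,d,(350,195,390,265)),('side',ps,ds,(255,195,335,245))):
    m,W=hookpose(n,p_,d_,box)
    v,u=np.nonzero(m);X=ray(n,np.c_[u,v],0.012)
    c=X[:,:2].mean(0);w,V=np.linalg.eigh(np.cov(X[:,:2].T));ax=V[:,1]*np.sign(V[0,1])
    e=(X[:,:2]-c)@ax;f=(X[:,:2]-c)@[-ax[1],ax[0]]
    print(n,len(u),'c',c,'yaw',np.degrees(np.arctan2(ax[1],ax[0])),e.min(),e.max(),f.min(),f.max(),'z',np.percentile(W[m][:,2],[5,50,95]))
    r=cv2.minAreaRect(X[:,:2].astype(np.float32)*1000);print(r)
    # grip black
    hsv=cv2.cvtColor(p_,cv2.COLOR_RGB2HSV);bm=np.zeros(m.shape,bool);bm[box[1]:box[3],box[0]:box[2]]=1
    g=bm&(W[...,2]>0.06)&(W[...,2]<.09);print('grip top',g.sum(),W[g].mean(0) if g.any() else 0)
    if n=='top':
      v,u=np.nonzero(g);print(ray(n,np.c_[u,v],.07).mean(0))
# plate, pin
for n,p_,d_,box in(('top',p,d,(255,175,312,290)),('side',ps,ds,(215,270,365,322))):
    W=world(n,d_);hsv=cv2.cvtColor(p_,cv2.COLOR_RGB2HSV);bm=np.zeros((480,640),bool);bm[box[1]:box[3],box[0]:box[2]]=1
    g=(bm&(hsv[...,1]<50)&(hsv[...,2]>90)&(W[...,2]<.02)&(W[...,2]>0.0)).astype(np.uint8)
    g=cv2.morphologyEx(g,cv2.MORPH_OPEN,np.ones((3,3)));v,u=np.nonzero(g);X=ray(n,np.c_[u,v],.008)[:,:2]
    r=cv2.minAreaRect(X.astype(np.float32)*1000);print(n,'plate',r,'z',np.median(W[g>0][:,2]))
    h=bm&(W[...,2]>.022)&(W[...,2]<.06);v,u=np.nonzero(h);print('pin',len(u),list(zip(u,v))[:20],W[h].round(3)[:12].tolist())
E
```

```text
top 472 c [ 0.57553266 -0.20723068] yaw -1.6403613367568683 -0.07269511250929381 0.06967861127553712 -0.029417534821748244 0.022718018048114935 z [0.00102671 0.01089598 0.01629847]
((574.6994018554688, -206.6444854736328), (50.16828918457031, 145.0565185546875), 84.17410278320312)
grip top 134 [ 0.5346449  -0.2108543   0.06817361]
[ 0.53437315 -0.21061722  0.07      ]
side 670 c [ 0.57917031 -0.20173822] yaw -2.6879254173605434 -0.07493999873038305 0.06962021400907824 -0.035970517959077 0.029496995774094474 z [0.00279013 0.01125464 0.01469112]
((576.4215698242188, -203.5736083984375), (64.19828796386719, 144.6042022705078), 85.75162506103516)
grip top 131 [ 0.53768704 -0.20514311  0.06766144]
top plate ((590.3148803710938, 35.33701705932617), (308.31695556640625, 88.19783782958984), 11.541295051574707) z 0.007317333139581767
pin 115 [(np.int64(268), np.int64(175)), (np.int64(269), np.int64(175)), (np.int64(270), np.int64(175)), (np.int64(271), np.int64(175)), (np.int64(272), np.int64(175)), (np.int64(273), np.int64(175)), (np.int64(274), np.int64(175)), (np.int64(275), np.int64(175))
[... 1008 characters left out ...]
 np.int64(287)), (np.int64(252), np.int64(287)), (np.int64(253), np.int64(287)), (np.int64(254), np.int64(287)), (np.int64(255), np.int64(287)), (np.int64(250), np.int64(288)), (np.int64(251), np.int64(288)), (np.int64(252), np.int64(288)), (np.int64(253), np.int64(288)), (np.int64(254), np.int64(288)), (np.int64(255), np.int64(288)), (np.int64(250), np.int64(289)), (np.int64(251), np.int64(289)), (np.int64(252), np.int64(289))] [[0.652, 0.041, 0.04], [0.65, 0.041, 0.04], [0.648, 0.04, 0.039], [0.646, 0.042, 0.041], [0.644, 0.04, 0.039], [0.653, 0.044, 0.04], [0.652, 0.043, 0.039], [0.649, 0.044, 0.04], [0.648, 0.042, 0.038], [0.646, 0.044, 0.04], [0.643, 0.046, 0.042], [0.653, 0.047, 0.04]]
```

View pics/c1.png

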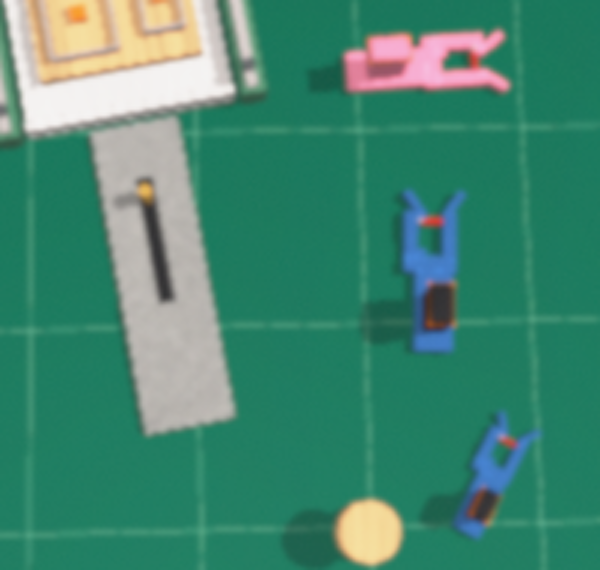

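Crop: the large blue hook is confirmed. It lies at crop (432,270), with its red latch at (430,221) and black grip with orange band at (438,303). The plate runs up-left, with the brass pin at crop (145,190). One refined fit, then I move.

```bash
cat >> meas.py <<'E'
def plan(pos,yaw):
    from scipy.spatial.transform import Rotation as Ro
    s=robot.state();q=s['tool_rot'];R=Ro.from_quat([q[1],q[2],q[3],q[0]])
    y=np.radians(yaw);T=Ro.from_matrix(np.array([[np.cos(y),np.sin(y),0],[np.sin(y),-np.cos(y),0],[0,0,-1]]))
    d=R.inv().apply(np.array(pos)-s['tool_pos'])/.04;rv=(R.inv()*T).as_rotvec(True)/6
    d2=T.inv().apply(np.array(pos)-s['tool_pos'])/.04
    print('pos',s['tool_pos'].round(4),'shift units',d.round(3),'turn units',rv.round(3),'shift after turn',d2.round(3),'F',s['wrist_force'].round(2),'w',round(s['grip_width'],4),'t',s['clock'])
E
python3 - <<'E'
from meas import *
z=np.load('last_top.npz');p,d=z['p'],z['d'];s=np.load('last_side.npz');ps,ds=s['p'],s['d']
def show(n,name,uv,z): print(n,name,ray(n,uv,z).round(4).tolist())
for n,p_,d_,box in(('top',p,d,(255,182,312,290)),('side',ps,ds,(222,270,365,322))):
    W=world(n,d_);hsv=cv2.cvtColor(p_,cv2.COLOR_RGB2HSV);bm=np.zeros((480,640),bool);bm[box[1]:box[3],box[0]:box[2]]=1
    g=(bm&(hsv[...,1]<60)&(hsv[...,2]>90)).astype(np.uint8)
    c=max(cv2.findContours(g,0,1)[0],key=cv2.contourArea);f=np.zeros_like(g);cv2.drawContours(f,[c],-1,1,-1)
    v,u=np.nonzero(f);X=ray(n,np.c_[u,v],.008)[:,:2]
    rows=[]
    for k in np.arange(.50,.68,.005):
        y=X[np.abs(X[:,0]-k)<.003][:,1]
        if len(y)>6: rows.append((k,y.min(),y.max()))
    r=np.array(rows)
    lo=np.polyfit(r[:,0],r[:,1],1);hi=np.polyfit(r[:,0],r[:,2],1);print(n,'yaw edges',np.degrees(np.arctan([lo[0],hi[0]])),'mid at .6',(np.polyval(lo,.6)+np.polyval(hi,.6))/2,'w',np.polyval(hi,.6)-np.polyval(lo,.6),'xmin',X[:,0].min())
    br=bm&(hsv[...,0]>12)&(hsv[...,0]<35)&(hsv[...,1]>110)&(hsv[...,2]>110);v,u=np.nonzero(br);print('brass',len(u),u.mean(),v.mean(),u.min(),u.max(),v.min(),v.max(), ray(n,[u.mean(),v.mean()],.04 if n=='top' else .026))
    dk=bm&(hsv[...,2]<60)&(f>0);v,u=np.nonzero(dk);X=ray(n,np.c_[u,v],.008)[:,:2];vv=np.linalg.svd(X-X.mean(0))[2][0];print('slot',len(u),X.mean(0),np.degrees(np.arctan(vv[1]/vv[0])))
    hb=(350,195,390,265) if n=='top' else (255,195,335,245)
    bm[:]=0;bm[hb[1]:hb[3],hb[0]:hb[2]]=1
    rd=bm&((hsv[...,0]<6)|(hsv[...,0]>172))&(hsv[...,1]>130)&(hsv[...,2]>90);v,u=np.nonzero(rd);print('latch',len(u),ray(n,[u.mean(),v.mean()],.012))
    m,_=hookpose(n,p_,d_,hb);v,u=np.nonzero(m);X=ray(n,np.c_[u,v],.012)
    for a in(.505,.515,.59,.6,.62,.63,.64):
        y=X[np.abs(X[:,0]-a)<.004][:,1]
        if len(y):print('  x',a,y.min().round(4),y.max().round(4),((y.min()+y.max())/2).round(4))
    print(X[:,0].min(),X[:,0].max())
plan((.536,-.208,.15),-2)
E
```

```text
top yaw edges [10.05701476  9.82083841] mid at .6 0.03631448928222437 w 0.08163250805961163 xmin 0.43402640585309793
brass 22 278.45454545454544 203.72727272727272 277 280 201 207 [[0.64367518 0.04243126 0.04      ]]
slot 45 [0.59609504 0.03551621] 10.139552567990451
latch 11 [[ 0.618856   -0.21338947  0.012     ]]
  x 0.505 -0.2249 -0.1926 -0.2087
  x 0.515 -0.2253 -0.1929 -0.2091
  x 0.59 -0.231 -0.1849 -0.208
  x 0.6 -0.2315 -0.1853 -0.2084
  x 0.62 -0.2323 -0.186 -0.2091
  x 0.63 -0.2354 -0.1891 -0.2123
  x 0.64 -0.2385 -0.1895 -0.214
0.5026286706141077 0.6452237084221444
side yaw edges [10.5019901  10.02589686] mid at .6 0.039109071113577996 w 0.08661549606746032 xmin 0.43572469873136244
brass 76 253.1315789473684 293.3157894736842 251 256 286 300 [[0.64789394 0.04717519 0.026     ]]
slot 0 [nan nan] 0.0
latch 5 [[ 0.6216818  -0.21318821  0.012     ]]
  x 0.505 -0.2226 -0.1827 -0.2026
  x 0.515 -0.2264 -0.1825 -0.2044
  x 0.59 -0.2293 -0.1734 -0.2014
  x 0.6 -0.2332 -0.1733 -0.2032
  x 0.62 -0.2329 -0.1768 -0.2049
  x 0.63 -0.2328 -0.1767 -0.2047
  x 0.64 -0.2367 -0.1764 -0.2066
0.5041703187302774 0.6495128631983185
pos [ 0.2146 -0.6393  0.2375] shift units [11.048 -7.661  2.204] turn units [-1.900e-02  3.000e-03  3.425e+00] shift after turn [  7.654 -11.056   2.188] F [0.8  0.18 0.2 ] w 0.0882 t 0.1<stdin>:16: RuntimeWarning: Mean of empty slice.
  ret = um.true_divide(
```

```bash
python3 -m jog '{"dr":[[0,0,0.85],[0,0,0.85],[0,0,0.85],[0,0,0.85],[0,0,0],[0,0,0],[0,0,0],[0,0,0]],"linear":[[0,0,0],[0,0,0],[0,0,0],[0,0,0],[0.69,-1,0],[0.69,-1,0],[0.69,-1,0],[0.69,-1,0]],"hand":[100,100,100,100,100,100,100,100]}' 20
python3 -m jog '{"dr":[[0,0,0],[0,0,0],[0,0,0],[0,0,0],[0,0,0],[0,0,0],[0,0,0],[0,0,0]],"linear":[[0.69,-1,0],[0.69,-1,0],[0.69,-1,0],[0.69,-1,0],[0.69,-1,0],[0.69,-1,0],[0.6,-0.9,0],[0,0,0]],"hand":[100,100,100,100,100,100,100,100]}'
python3 -c "
from meas import *
plan((.5365,-.208,.12),-2)"
```

```text
clock: 0.9
tool_pos: [0.3305, -0.4827, 0.2313]
tool_rot: [-0.005, 1.0, -0.029, -0.003]
wrist_force: [0.8, -0.4, 0.2]
grip_width: 0.0887
clock: 1.7
tool_pos: [0.5411, -0.2023, 0.2296]
tool_rot: [-0.007, 1.0, -0.027, -0.004]
wrist_force: [-0.4, -1.3, 0.2]
grip_width: 0.088
pos [ 0.5411 -0.2023  0.2296] shift units [-0.086  0.186  2.738] turn units [-0.13   0.074 -0.183] shift after turn [-0.11   0.147  2.74 ] F [-0.36 -1.34  0.16] w 0.088 t 1.7
```

```bash
python3 -m jog '{"dr":[[-0.13,0.07,-0.18],[0,0,0],[0,0,0],[0,0,0],[0,0,0]],"linear":[[-0.1,0.15,0.6],[0,0,0.8],[0,0,0.8],[0,0,0.5],[0,0,0]],"hand":[100,100,100,100,100]}'
python3 -c "
from meas import *
plan((.5365,-.208,.028),-2)"
```

```text
clock: 2.2
tool_pos: [0.5358, -0.2083, 0.1181]
tool_rot: [0.001, 1.0, -0.015, -0.0]
wrist_force: [-1.3, 0.9, -0.8]
grip_width: 0.0882
pos [ 0.5358 -0.2083  0.1181] shift units [ 0.019 -0.014  2.253] turn units [0.025 0.007 0.05 ] shift after turn [ 0.017 -0.009  2.253] F [-1.31  0.9  -0.78] w 0.0882 t 2.2
```

```bash
python3 -m jog '{"dr":[[0.03,0,0.05],[0,0,0],[0,0,0],[0,0,0],[0,0,0]],"linear":[[0.02,0,0.7],[0,0,0.7],[0,0,0.5],[0,0,0.3],[0,0,0]],"hand":[100,100,100,100,100]}'
python3 -c "
from meas import *
plan((.5365,-.208,.028),-2)"
```

```text
clock: 2.7
tool_pos: [0.5379, -0.2128, 0.032]
tool_rot: [0.001, 1.0, -0.019, 0.002]
wrist_force: [-0.5, 1.3, -0.6]
grip_width: 0.0879
pos [ 0.5379 -0.2128  0.032 ] shift units [-0.039 -0.118  0.099] turn units [ 0.022 -0.034 -0.025] shift after turn [-0.038 -0.118  0.1  ] F [-0.46  1.27 -0.58] w 0.0879 t 2.7
```

```bash
python3 -m jog '{"dr":[[0.02,-0.03,-0.02],[0,0,0]],"linear":[[-0.04,-0.12,0.1],[0,0,0]],"hand":[100,100]}'
python3 -m jog '{"dr":[[0,0,0],[0,0,0],[0,0,0],[0,0,0],[0,0,0],[0,0,0],[0,0,0],[0,0,0]],"linear":[[0,0,0],[0,0,0],[0,0,0],[0,0,0],[0,0,0],[0,0,0],[0,0,0],[0,0,0]],"hand":[60,30,0,0,0,0,0,0]}' 25
python3 -c "
from meas import *
plan((.5365,-.208,.15),-2)"
```

```text
clock: 2.9
tool_pos: [0.5376, -0.2087, 0.0299]
tool_rot: [0.001, 1.0, -0.018, 0.001]
wrist_force: [-0.3, 0.2, -0.3]
grip_width: 0.0878
clock: 3.7
tool_pos: [0.5404, -0.2096, 0.0338]
tool_rot: [0.002, 1.0, -0.018, 0.004]
wrist_force: [0.4, 0.3, 0.5]
grip_width: 0.0265
pos [ 0.5404 -0.2096  0.0338] shift units [-0.073 -0.025 -2.906] turn units [ 0.035 -0.085 -0.002] shift after turn [-0.099 -0.036 -2.905] F [0.38 0.25 0.47] w 0.0265 t 3.7
```

```bash
python3 -m jog '{"dr":[[0,0,0],[0,0,0],[0,0,0]],"linear":[[-0.07,-0.02,0.08],[0,0,0],[0,0,0]],"hand":[0,0,0]}' 25
python3 -c "
from meas import *
for i in range(4):
  plan((.5365,-.208,.15),-2)"
```

```text
clock: 4.0
tool_pos: [0.54, -0.2098, 0.0329]
tool_rot: [0.003, 1.0, -0.018, 0.007]
wrist_force: [0.6, 0.6, -2.4]
grip_width: 0.0221
pos [ 0.54   -0.2098  0.0329] shift units [-0.049 -0.026 -2.928] turn units [ 0.052 -0.132 -0.009] shift after turn [-0.089 -0.042 -2.927] F [ 0.62  0.59 -2.42] w 0.0221 t 4.0
pos [ 0.54   -0.2098  0.0329] shift units [-0.049 -0.026 -2.928] turn units [ 0.052 -0.132 -0.009] shift after turn [-0.089 -0.042 -2.927] F [ 0.62  0.59 -2.42] w 0.0221 t 4.0
pos [ 0.54   -0.2098  0.0329] shift units [-0.049 -0.026 -2.928] turn units [ 0.052 -0.132 -0.009] shift after turn [-0.089 -0.042 -2.927] F [ 0.62  0.59 -2.42] w 0.0221 t 4.0
pos [ 0.54   -0.2098  0.0329] shift units [-0.049 -0.026 -2.928] turn units [ 0.052 -0.132 -0.009] shift after turn [-0.089 -0.042 -2.927] F [ 0.62  0.59 -2.42] w 0.0221 t 4.0
```

```bash
python3 -m jog '{"dr":[[0,0,0],[0,0,0],[0,0,0],[0,0,0],[0,0,0],[0,0,0]],"linear":[[0,0,0],[0,0,-0.3],[0,0,-0.6],[0,0,-0.8],[0,0,-0.6],[0,0,0]],"hand":[0,0,0,0,0,0]}' 45
python3 - <<'E'
from meas import *
a=np.radians(10.05);u=np.array([np.cos(a),np.sin(a)])
pin=np.array([.645,.044]);g=pin-.128*u
print(g)
plan((g[0]+.003,g[1],.13),10.05)
p,d=cap('side');s=robot.state();c=proj('side',s['tool_pos']).astype(int);print(c)
x,y=max(c[0]-130,0),max(c[1]-100,0);cv2.imwrite('pics/c2.png',cv2.resize(p[y:y+200,x:x+260],None,fx=3,fy=3)[:,:,::-1])
E
```

```text
clock: 4.6
tool_pos: [0.5342, -0.2073, 0.1248]
tool_rot: [0.001, 1.0, -0.018, 0.001]
wrist_force: [0.6, -0.6, -2.2]
grip_width: 0.0217
[0.51896405 0.02166304]
pos [ 0.5342 -0.2073  0.1248] shift units [-0.509 -5.709 -0.137] turn units [ 0.014 -0.025 -2.015] shift after turn [ 0.697 -5.689 -0.129] F [ 0.64 -0.65 -2.2 ] w 0.0217 t 4.6
[312 183]
```

View pics/c2.png

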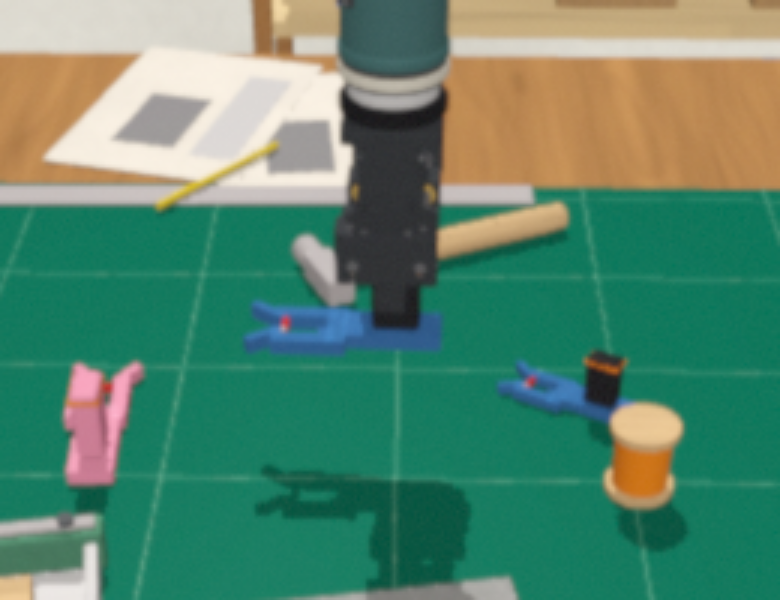

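The hook is held level: mouth at crop (262,325), tail at (440,330). Next I turn it and carry it over the plate.

```bash
python3 -m jog '{"dr":[[0,0,-0.5],[0,0,-0.5],[0,0,-0.5],[0,0,-0.5],[0,0,0],[0,0,0],[0,0,0],[0,0,0]],"linear":[[0,0,0],[0,0,0],[0,0,0],[0,0,0],[0.1,-0.7,0],[0.15,-1,0],[0.15,-1,0],[0.15,-1,0]],"hand":[0,0,0,0,0,0,0,0]}'
python3 -m jog '{"dr":[[0,0,0],[0,0,0],[0,0,0]],"linear":[[0.1,-1,0],[0.05,-0.6,0],[0,0,0]],"hand":[0,0,0]}'
python3 - <<'E'
from meas import *
plan((.522,.0217,.13),10.05)
E
```

```text
clock: 5.45
tool_pos: [0.5177, -0.0545, 0.108]
tool_rot: [-0.004, 0.996, 0.087, -0.011]
wrist_force: [0.0, 0.1, -2.4]
grip_width: 0.0216
clock: 5.75
tool_pos: [0.5063, 0.0163, 0.102]
tool_rot: [-0.005, 0.996, 0.089, -0.016]
wrist_force: [0.1, -0.8, -2.5]
grip_width: 0.0217
pos [0.5063 0.0163 0.102 ] shift units [ 0.389 -0.073 -0.711] turn units [-0.128  0.298  0.027] shift after turn [ 0.411 -0.064 -0.7  ] F [ 0.14 -0.82 -2.49] w 0.0217 t 5.75
```

```bash
python3 -m jog '{"dr":[[-0.13,0.3,0.03],[0,0,0],[0,0,0]],"linear":[[0.3,-0.06,0],[0,0,0.3],[0,0,0]],"hand":[0,0,0]}'
python3 - <<'E'
from meas import *
p,d=cap('top');W=world('top',d);s=robot.state()
hsv=cv2.cvtColor(p,cv2.COLOR_RGB2HSV)
m=(hsv[...,0]>100)&(hsv[...,0]<125)&(hsv[...,1]>120)&(hsv[...,2]>60);m[:, :230]=0;m[:,340:]=0;m[:180]=0
zt=s['tool_pos'][2]-.033+.012
v,u=np.nonzero(m);X=ray('top',np.c_[u,v],zt)[:,:2];a=np.radians(10.05);U=np.array([[np.cos(a),np.sin(a)],[-np.sin(a),np.cos(a)]])
L=(X-[.645,.044])@U.T
print(len(u),'range along',L[:,0].min(),L[:,0].max(),'z',np.median(W[m][:,2]),zt)
for k in np.arange(-.09,0,.008):
    y=L[abs(L[:,0]-k)<.004][:,1]
    if len(y):print(k.round(3),y.min().round(4),y.max().round(4),((y.min()+y.max())/2).round(4))
print('tcp along/across',(s['tool_pos'][:2]-[.645,.044])@U.T)
plan((.522,.0217,.05),10.05)
cv2.imwrite('pics/c3.png',cv2.resize(p[160:300,220:340],None,fx=4,fy=4,interpolation=2)[:,:,::-1])
E
```

```text
clock: 6.05
tool_pos: [0.5138, 0.0202, 0.0843]
tool_rot: [0.001, 0.996, 0.089, -0.004]
wrist_force: [-0.5, -1.0, -2.0]
grip_width: 0.0218
94 range along -0.1718084832463615 -0.15325170596987078 z 0.06353845693610546 0.06417136791992452
tcp along/across [-0.13250568 -0.00076124]
pos [0.5147 0.0201 0.0852] shift units [ 0.193 -0.007  0.878] turn units [0.005 0.059 0.019] shift after turn [ 0.188 -0.007  0.879] F [ 0.36 -1.05 -3.59] w 0.0218 t 6.1
```

View pics/c3.png

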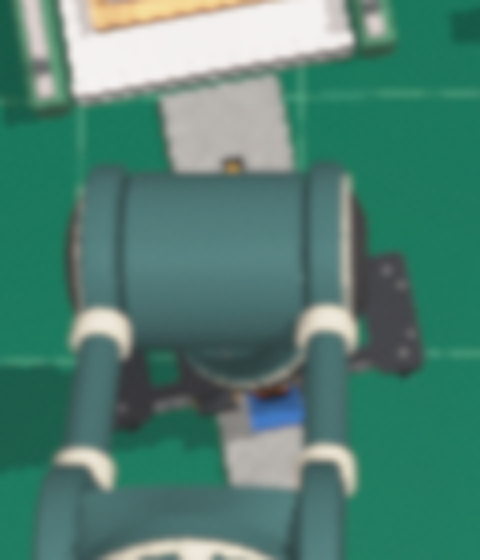

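The top view is occluded by the wrist. Only the tail, crop (277,408), and the pin, (232,165), can be seen. I'll lower now and check in the side view.

```bash
python3 -m jog '{"dr":[[0,0.05,0],[0,0,0],[0,0,0]],"linear":[[0,0,0.5],[0,0,0.4],[0,0,0]],"hand":[0,0,0]}'
python3 - <<'E'
from meas import *
p,d=cap('side');W=world('side',d);s=robot.state()
zt=s['tool_pos'][2]-.033+.012
hsv=cv2.cvtColor(p,cv2.COLOR_RGB2HSV);c=proj('side',s['tool_pos'])
m=(hsv[...,0]>100)&(hsv[...,0]<125)&(hsv[...,1]>120)&(hsv[...,2]>60);m[:250]=0;m[340:]=0;m[:,:230]=0;m[:,400:]=0
v,u=np.nonzero(m);X=ray('side',np.c_[u,v],zt)[:,:2];a=np.radians(10.05);U=np.array([[np.cos(a),np.sin(a)],[-np.sin(a),np.cos(a)]])
L=(X-[.645,.044])@U.T
print(len(u),'range along',L[:,0].min(),L[:,0].max(),'z',np.median(W[m][:,2]),zt)
for k in np.arange(-.175,0,.01):
    y=L[abs(L[:,0]-k)<.004][:,1]
    if len(y):print(k.round(3),y.min().round(4),y.max().round(4),((y.min()+y.max())/2).round(4))
print('tcp along/across',(s['tool_pos'][:2]-[.645,.044])@U.T)
plan((.522,.0217,.043),10.05)
cv2.imwrite('pics/c4.png',cv2.resize(p[235:345,210:390],None,fx=4,fy=4,interpolation=2)[:,:,::-1])
E
```

```text
clock: 6.4
tool_pos: [0.5144, 0.0173, 0.0477]
tool_rot: [0.0, 0.996, 0.087, -0.001]
wrist_force: [-0.7, -0.2, -3.3]
grip_width: 0.0215
908 range along -0.16838984809157245 -0.023996467903305566 z 0.025399851222571358 0.027527506892933446
-0.165 -0.009 0.024 0.0075
-0.155 -0.0067 0.0231 0.0082
-0.145 0.0038 0.0243 0.014
-0.135 0.0044 0.0228 0.0136
-0.125 0.0038 0.0244 0.0141
-0.115 -0.0169 0.0225 0.0028
-0.105 -0.0182 0.0241 0.0029
-0.095 -0.0201 0.033 0.0064
-0.085 -0.0211 0.0342 0.0066
-0.075 -0.0203 0.0333 0.0065
-0.065 -0.021 0.0342 0.0066
-0.055 -0.0202 0.033 0.0064
-0.045 -0.0212 0.0342 0.0065
-0.035 -0.0267 0.029 0.0012
-0.025 -0.0273 0.0309 0.0018
tcp along/across [-0.13272001 -0.00355494]
pos [0.5149 0.0173 0.0485] shift units [ 0.193 -0.077  0.138] turn units [ 0.009  0.014 -0.01 ] shift after turn [ 0.193 -0.077  0.138] F [-0.3  -0.14 -2.79] w 0.0215 t 6.45
```

View pics/c4.png

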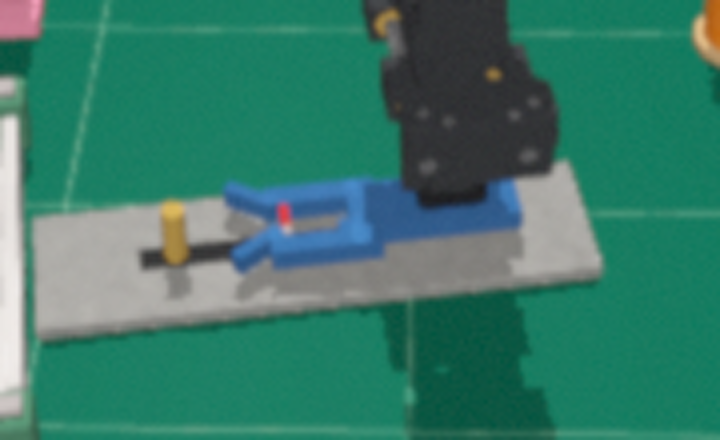

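Side crop: the hook is level just above the plate, its lips at crop x≈235. The pin stands at (173,230), in line with the mouth. Lowering until it touches the plate.

```bash
python3 -m jog '{"dr":[[0,0.0,0],[0,0,0]],"linear":[[0,0,0.1],[0,0,0]],"hand":[0,0]}'
python3 -m jog '{"dr":[[0,0.0,0],[0,0,0]],"linear":[[0,0,0.05],[0,0,0]],"hand":[0,0]}'
python3 - <<'E'
from meas import *
plan((.522,.0217,.041),10.05)
E
```

```text
clock: 6.65
tool_pos: [0.5158, 0.0164, 0.0454]
tool_rot: [0.001, 0.996, 0.086, -0.0]
wrist_force: [0.8, -0.4, -3.2]
grip_width: 0.0211
clock: 6.85
tool_pos: [0.5169, 0.0161, 0.0446]
tool_rot: [0.001, 0.996, 0.086, 0.001]
wrist_force: [-0.5, -0.5, -2.0]
grip_width: 0.0213
pos [0.5169 0.0161 0.0446] shift units [ 0.148 -0.115  0.089] turn units [ 0.016 -0.018 -0.025] shift after turn [ 0.149 -0.115  0.089] F [-0.47 -0.51 -2.04] w 0.0213 t 6.85
```

```bash
cat >> meas.py <<'E'
def st():
    s=robot.state();a=np.radians(10.05);U=np.array([[np.cos(a),np.sin(a)],[-np.sin(a),np.cos(a)]])
    q=s['tool_rot'];from scipy.spatial.transform import Rotation as Ro
    R=Ro.from_quat([q[1],q[2],q[3],q[0]]).as_matrix()
    print('along/across mm',((s['tool_pos'][:2]-[.645,.044])@U.T*1000).round(1),'z',(s['tool_pos'][2]*1000).round(1),'yaw',np.degrees(np.arctan2(R[1,0],R[0,0])).round(2),'tilt x,y deg',np.degrees(R[2,:2]).round(2),'F al/ac/z',(U@s['wrist_force'][:2]).round(1),s['wrist_force'][2].round(1),'M',s['moment'].round(2),'w',s['grip_width'].round(4),'t',round(s['clock'],2))
if __name__=='__main__': st()
E
python3 -m jog '{"dr":[[0,0.0,0],[0,0,0]],"linear":[[0,-0.04,0.07],[0,0,0.02]],"hand":[0,0]}' >/dev/null; python3 meas.py
python3 -m jog '{"dr":[[0,0.0,0],[0,0,0]],"linear":[[0,0,0.05],[0,0,0.02]],"hand":[0,0]}'>/dev/null; python3 meas.py
```

```text
Traceback (most recent call last):
  File "meas.py", line 24, in <module>
    if __name__=='__main__': st()
                             ~~^^
  File "meas.py", line 23, in st
    print('along/across mm',((s['tool_pos'][:2]-[.645,.044])@U.T*1000).round(1),'z',(s['tool_pos'][2]*1000).round(1),'yaw',np.degrees(np.arctan2(R[1,0],R[0,0])).round(2),'tilt x,y deg',np.degrees(R[2,:2]).round(2),'F al/ac/z',(U@s['wrist_force'][:2]).round(1),s['wrist_force'][2].round(1),'M',s['moment'].round(2),'w',s['grip_width'].round(4),'t',round(s['clock'],2))
                                                                                                                                                                                                                                                                                                                              ^^^^^^^^^^^^^^^^^^^^^
AttributeError: 'float' object has no attribute 'round'
Traceback (most recent call last):
  File "meas.py", line 24, in <module>
    if __name__=='__main__': st()
                             ~~^^
  File "meas.py", line 23, in st
    print('along/across mm',((s['tool_pos'][:2]-[.645,.044])@U.T*1000).round(1),'z',(s['tool_pos'][2]*1000).round(1),'yaw',np.degrees(np.arctan2(R[1,0],R[0,0])).round(2),'tilt x,y deg',np.degrees(R[2,:2]).round(2),'F al/ac/z',(U@s['wrist_force'][:2]).round(1),s['wrist_force'][2].round(1),'M',s['moment'].round(2),'w',s['grip_width'].round(4),'t',round(s['clock'],2))
                                                                                                                                                                                                                                                                                                                              ^^^^^^^^^^^^^^^^^^^^^
AttributeError: 'float' object has no attribute 'round'
```

```bash
sed -i "s/s\['grip_width'\].round(4)/round(s['grip_width'],4)/" meas.py; python3 meas.py
```

```text
along/across mm [-129.3   -3.5] z 40.9 yaw 9.94 tilt x,y deg [0.27 0.14] F al/ac/z [-2.7 -1. ] 2.1 M [-0.07  0.16  0.01] w 0.0214 t 7.25
```

```bash
python3 -m jog '{"dr":[[0,0,0],[0,0,0],[0,0,0]],"linear":[[0.2,0,0],[0.2,0,0],[0,0,0]],"hand":[0,0,0]}' >/dev/null; python3 meas.py
python3 -m jog '{"dr":[[0,0,0],[0,0,0]],"linear":[[0.15,0,0],[0,0,0]],"hand":[0,0]}'>/dev/null; python3 meas.py
```

```text
along/across mm [-111.8   -3.6] z 41.7 yaw 9.95 tilt x,y deg [0.37 0.16] F al/ac/z [ 0.4 -0.1] -3.3 M [-0.02  0.08  0.02] w 0.0218 t 7.55
along/across mm [-105.2   -3.5] z 41.2 yaw 9.96 tilt x,y deg [0.34 0.16] F al/ac/z [-0.2  0.6] -2.7 M [-0.   -0.09 -0.02] w 0.0212 t 7.75
```

```bash
python3 -m jog '{"dr":[[0,0.06,0],[0,0,0]],"linear":[[0.1,0,0.03],[0,0,0]],"hand":[0,0]}'>/dev/null; python3 meas.py; python3 -c "
from meas import *
p,d=cap('side')
cv2.imwrite('pics/c5.png',cv2.resize(p[260:320,230:330],None,fx=8,fy=8,interpolation=2)[:,:,::-1])"
```

```text
along/across mm [-102.4   -3.5] z 41.2 yaw 10.0 tilt x,y deg [0.47 0.16] F al/ac/z [0.2 0.5] -3.0 M [ 0.   -0.03  0.  ] w 0.0216 t 7.95
```

View pics/c5.png

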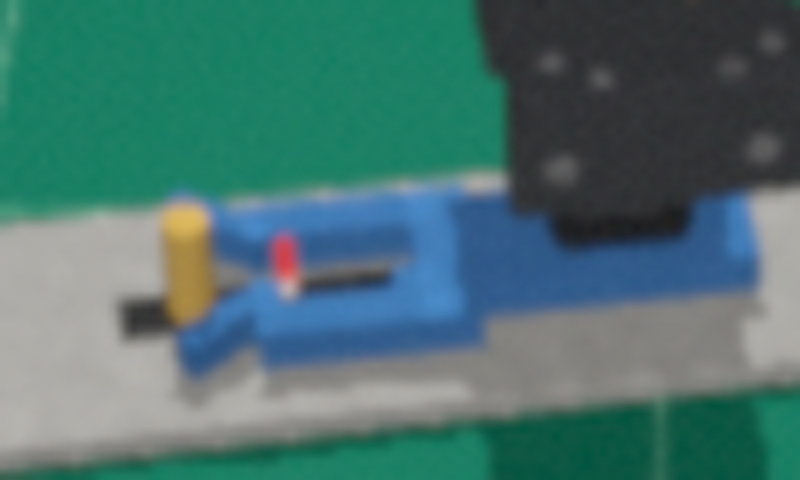

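```bash
python3 - <<'E'
from meas import *
a=np.radians(10.05);U=np.array([[np.cos(a),np.sin(a)],[-np.sin(a),np.cos(a)]])
f=lambda c,z:((ray('side',[230+c[0]/8-.5+.0625,260+c[1]/8-.5+.06],z)[0][:2]-[.645,.044])@U.T*1000).round(1)
print('pin top',f((187,215),.040),'pin bottom near',f((187,318),.008),'far lip',f((183,192),.020),'near lip bottom',f((195,375),.008))
print('near jaw bottom',f((265,366),.008),f((485,343),.008),'tail bottom near',f((755,290),.008), 'far jaw top outer',f((400,192),.02))
print('slot left end top/bot',f((130,300),.008),f((130,337),.008),'throat slot',f((340,268),.008),f((340,290),.008))
E
```

```text
pin top [ 2.5 -2.2] pin bottom near [4.9 0.8] far lip [  2.6 -32.6] near lip bottom [ 4.4 21.1]
near jaw bottom [-12.9  20.7] [-67.6  21.3] tail bottom near [-137.1   13.2] far jaw top outer [-51.9 -23.9]
slot left end top/bot [18.5 -7.9] [19.4  5.3] throat slot [-34.7 -11.1] [-33.9  -3.2]
```

Crop: the pin at (187,260) stands between the lips. The throat is in line with the slot to within about 1–2 mm, and the red latch is at (285,265). I'll nudge 1 mm left, settle onto the plate and push on.

```bash
python3 -m jog '{"dr":[[0,0.06,0],[0,0,0]],"linear":[[0.1,-0.025,0.04],[0,0,0]],"hand":[0,0]}'>/dev/null; python3 meas.py;  python3 -m jog '{"dr":[[0,0,0],[0,0,0]],"linear":[[0.1,0,0.03],[0,0,0]],"hand":[0,0]}'>/dev/null; python3 meas.py
```

```text
along/across mm [-100.2   -3.1] z 41.3 yaw 10.03 tilt x,y deg [0.57 0.21] F al/ac/z [0.9 1.3] -3.1 M [0.01 0.03 0.05] w 0.0216 t 8.2
along/across mm [-97.2  -3.2] z 41.1 yaw 10.04 tilt x,y deg [0.42 0.2 ] F al/ac/z [0.7 0.3] -0.6 M [ 0.06 -0.11  0.04] w 0.0217 t 8.4
```

```bash
for i in 1 2; do python3 -m jog '{"dr":[[0,0,0],[0,0,0]],"linear":[[0.1,0,0.02],[0,0,0]],"hand":[0,0]}'>/dev/null; python3 meas.py; done
```

```text
along/across mm [-93.8  -3.2] z 41.0 yaw 10.04 tilt x,y deg [0.31 0.2 ] F al/ac/z [ 0.6 -0.4] -1.6 M [ 0.02 -0.17 -0.02] w 0.0219 t 8.6
along/across mm [-90.5  -3.2] z 41.0 yaw 10.06 tilt x,y deg [0.17 0.19] F al/ac/z [-0.1  0.6] -1.1 M [ 0.13 -0.37  0.1 ] w 0.0219 t 8.8
```

```bash
for i in 1 2 3; do python3 -m jog '{"dr":[[0,0,0],[0,0,0]],"linear":[[0.1,0,0.01],[0,0,0]],"hand":[0,0]}'>/dev/null; python3 meas.py; done
```

```text
along/across mm [-88.8  -2.8] z 41.0 yaw 10.1 tilt x,y deg [-0.18  0.15] F al/ac/z [1.1 1.8] -0.2 M [ 0.34 -0.5   0.12] w 0.0215 t 9.0
along/across mm [-87.3  -2.4] z 41.0 yaw 10.15 tilt x,y deg [-0.54  0.11] F al/ac/z [1.9 1.5] 0.2 M [ 0.37 -0.45  0.13] w 0.0217 t 9.2
along/across mm [-85.7  -2. ] z 40.9 yaw 10.2 tilt x,y deg [-0.9   0.09] F al/ac/z [0.3 1.2] 1.6 M [ 0.2  -0.34  0.11] w 0.0214 t 9.4
```

```bash
python3 -m jog '{"dr":[[0,0.2,0]],"linear":[[0.1,0,0]],"hand":[0]}'>/dev/null; python3 meas.py; for i in 1 2; do python3 -m jog '{"dr":[[0,0.1,0]],"linear":[[0.1,0,0]],"hand":[0]}'>/dev/null; python3 meas.py; done
```

```text
along/across mm [-84.8  -1.9] z 40.8 yaw 10.24 tilt x,y deg [-0.14  0.07] F al/ac/z [-17.7  -0.7] 21.5 M [-0.64  2.71  0.08] w 0.0218 t 9.5
along/across mm [-84.6  -1.9] z 40.8 yaw 10.29 tilt x,y deg [-0.02  0.05] F al/ac/z [-15.4  -1.3] 19.1 M [-0.58  2.51  0.02] w 0.0217 t 9.6
along/across mm [-84.5  -1.9] z 40.8 yaw 10.32 tilt x,y deg [0.07 0.04] F al/ac/z [-15.4   0. ] 17.7 M [-0.5   2.36  0.04] w 0.0216 t 9.7
```

```bash
python3 -m jog '{"dr":[[0,0,0]],"linear":[[0.08,0,-0.01]],"hand":[0]}'>/dev/null; python3 meas.py; python3 -c "
from meas import *
p,d=cap('side')
cv2.imwrite('pics/c6.png',cv2.resize(p[260:320,230:330],None,fx=8,fy=8,interpolation=2)[:,:,::-1])";python3 meas.py
```

```text
along/across mm [-84.6  -1.9] z 40.8 yaw 10.33 tilt x,y deg [-0.32  0.02] F al/ac/z [-8.  -0.4] 6.7 M [-0.38  1.25 -0.02] w 0.0215 t 9.8
along/across mm [-84.6  -1.9] z 40.8 yaw 10.34 tilt x,y deg [-0.35  0.02] F al/ac/z [-12.3  -0.1] 12.3 M [-0.44  1.63  0.03] w 0.0218 t 9.85
```

View pics/c6.png

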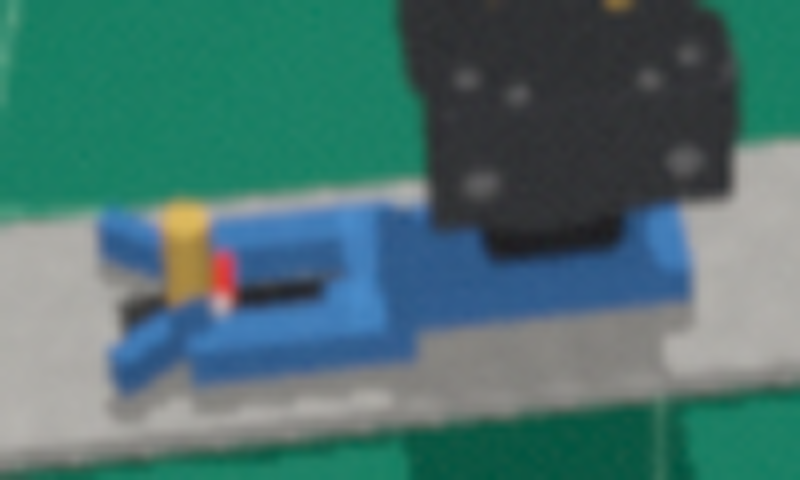

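The pin (187,255) now sits in the throat against the shut latch at (222,280). I'll push a bit harder, with less load on the plate.

```bash
python3 -m jog '{"dr":[[0,0,0]],"linear":[[0.1,0,-0.03]],"hand":[0]}'>/dev/null; python3 meas.py;python3 -m jog '{"dr":[[0,0,0]],"linear":[[0.12,0,-0.02]],"hand":[0]}'>/dev/null; python3 meas.py
```

```text
along/across mm [-83.9  -1.8] z 40.9 yaw 10.34 tilt x,y deg [-0.74  0.  ] F al/ac/z [-8.1  0.2] 4.5 M [-0.26  0.95 -0.02] w 0.0215 t 9.95
along/across mm [-82.7  -1.8] z 40.8 yaw 10.35 tilt x,y deg [-1.19 -0.02] F al/ac/z [-13.2  -1.6] 12.3 M [-0.48  1.54  0.01] w 0.0219 t 10.05
```

```bash
for i in 1 2; do python3 -m jog '{"dr":[[0,0.1,0]],"linear":[[0.12,0,-0.05]],"hand":[0]}'>/dev/null; python3 meas.py; done
```

```text
along/across mm [-81.4  -1.7] z 41.3 yaw 10.36 tilt x,y deg [-1.04 -0.04] F al/ac/z [-8.9 -0.8] 2.6 M [-0.38  1.16 -0.05] w 0.0218 t 10.15
along/across mm [-80.4  -1.6] z 41.3 yaw 10.36 tilt x,y deg [-0.91 -0.07] F al/ac/z [-8.1 -1. ] 2.5 M [-0.4   1.21  0.01] w 0.0213 t 10.25
```

```bash
for i in 1 2 3 4; do python3 -m jog '{"dr":[[0,0.1,0]],"linear":[[0.14,0,-0.03]],"hand":[0]}'>/dev/null; python3 meas.py; done
```

```text
along/across mm [-79.2  -1.4] z 40.8 yaw 10.38 tilt x,y deg [-0.85 -0.11] F al/ac/z [-15.3  -0.8] 14.5 M [-0.63  2.13 -0.01] w 0.0217 t 10.35
along/across mm [-78.4  -1.3] z 40.8 yaw 10.41 tilt x,y deg [-0.87 -0.14] F al/ac/z [-15.6  -0.2] 15.4 M [-0.68  2.22  0.01] w 0.0216 t 10.45
along/across mm [-77.5  -1.1] z 40.8 yaw 10.44 tilt x,y deg [-0.86 -0.17] F al/ac/z [-14.2   0.1] 10.9 M [-0.61  1.87 -0.01] w 0.0215 t 10.55
along/across mm [-76.6  -0.9] z 40.8 yaw 10.47 tilt x,y deg [-0.83 -0.2 ] F al/ac/z [-14.6  -0. ] 11.0 M [-0.53  1.75  0.06] w 0.0214 t 10.65
```

```bash
for i in 1 2 3 4 5 6; do python3 -m jog '{"dr":[[0,0.1,0.03]],"linear":[[0.14,0,-0.04]],"hand":[0]}'>/dev/null; python3 meas.py; done
```

```text
along/across mm [-75.3  -0.5] z 40.9 yaw 10.3 tilt x,y deg [-0.75 -0.25] F al/ac/z [-9.8  0.9] 4.6 M [-0.13  1.36  0.1 ] w 0.0212 t 10.75
along/across mm [-73.9  -0.1] z 40.9 yaw 10.14 tilt x,y deg [-0.67 -0.31] F al/ac/z [-10.3   0.8] 7.5 M [-0.24  1.54  0.13] w 0.0216 t 10.85
along/across mm [-72.5   0.5] z 40.9 yaw 9.98 tilt x,y deg [-0.58 -0.37] F al/ac/z [-11.    1.9] 7.4 M [-0.23  1.55  0.15] w 0.0218 t 10.95
along/across mm [-70.9   1. ] z 40.9 yaw 9.82 tilt x,y deg [-0.48 -0.42] F al/ac/z [-10.3   1. ] 6.8 M [-0.23  1.53  0.17] w 0.0217 t 11.05
along/across mm [-69.2   1.5] z 40.9 yaw 9.66 tilt x,y deg [-0.36 -0.48] F al/ac/z [-9.4  2.1] 6.6 M [-0.12  1.5   0.09] w 0.0216 t 11.15
along/across mm [-67.6   2. ] z 40.9 yaw 9.49 tilt x,y deg [-0.26 -0.53] F al/ac/z [-10.3   0.3] 6.3 M [-0.37  1.67  0.03] w 0.0217 t 11.25
```

```bash
for i in 1 2 3 4 5; do python3 -m jog '{"dr":[[0,0.07,-0.04]],"linear":[[0.14,0.02,-0.035]],"hand":[0]}'>/dev/null; python3 meas.py; done
```

```text
along/across mm [-66.4   1.8] z 40.9 yaw 9.75 tilt x,y deg [-0.4 -0.6] F al/ac/z [-13.5   2.2] 11.0 M [-0.3   1.99 -0.02] w 0.0213 t 11.35
along/across mm [-65.2   1.5] z 41.0 yaw 10.01 tilt x,y deg [-0.52 -0.66] F al/ac/z [-11.5   1.2] 9.4 M [-0.43  1.71 -0.02] w 0.0215 t 11.45
along/across mm [-63.6   1.1] z 41.0 yaw 10.26 tilt x,y deg [-0.61 -0.73] F al/ac/z [-10.    0.3] 8.0 M [-0.32  1.55 -0.03] w 0.0217 t 11.55
along/across mm [-61.8   0.8] z 41.0 yaw 10.52 tilt x,y deg [-0.66 -0.79] F al/ac/z [-9.   1.7] 6.8 M [-0.29  1.36 -0.02] w 0.0216 t 11.65
along/across mm [-59.5   0.4] z 41.1 yaw 10.77 tilt x,y deg [-0.64 -0.85] F al/ac/z [-7.6  1. ] 5.7 M [-0.09  1.11  0.02] w 0.0217 t 11.75
```

```bash
for i in 1 2 3; do python3 -m jog '{"dr":[[-0.05,0.07,0.05]],"linear":[[0.11,0,-0.02]],"hand":[0]}'>/dev/null; python3 meas.py; done
```

```text
along/across mm [-57.4   0.7] z 40.9 yaw 10.47 tilt x,y deg [-0.53 -0.59] F al/ac/z [-7.4  1.9] 8.1 M [-0.05  1.1   0.07] w 0.0211 t 11.85
along/across mm [-54.7   1.2] z 40.9 yaw 10.15 tilt x,y deg [-0.32 -0.33] F al/ac/z [-2.8  1.2] 2.4 M [0.23 0.5  0.04] w 0.0217 t 11.95
along/across mm [-51.7   1.3] z 40.8 yaw 9.83 tilt x,y deg [-0.1  -0.02] F al/ac/z [-11.9  -2.8] 9.5 M [-0.77  1.9   0.01] w 0.0216 t 12.05
```

```bash
python3 -m jog '{"dr":[[0,0,0],[0,0,0],[0,0,0]],"linear":[[0.02,0,0],[0,0,0],[0,0,0]],"hand":[0,0,0]}'>/dev/null; python3 meas.py; python3 -c "
from meas import *
p,d=cap('side')
cv2.imwrite('pics/c7.png',cv2.resize(p[260:320,220:320],None,fx=8,fy=8,interpolation=2)[:,:,::-1])";python3 meas.py
```

```text
along/across mm [-51.9   1.3] z 40.8 yaw 9.85 tilt x,y deg [-0.29  0.01] F al/ac/z [-4.   0.4] 4.0 M [-0.07  0.6   0.06] w 0.0214 t 12.35
along/across mm [-51.9   1.3] z 40.8 yaw 9.85 tilt x,y deg [-0.29  0.01] F al/ac/z [-2.4  0.2] 4.3 M [-0.1   0.63 -0.03] w 0.0217 t 12.4
```

View pics/c7.png

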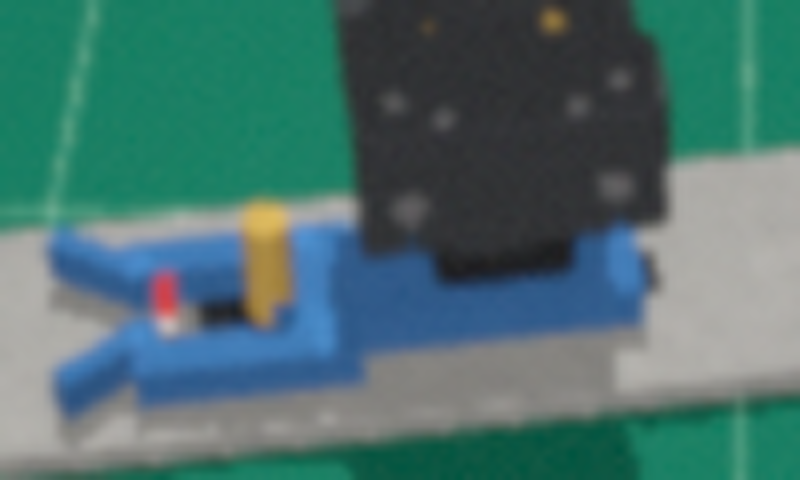

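The latch is shut across the throat at (165,300), behind the pin in the bowl at (265,265). Drawing now.

```bash
python3 -m jog '{"dr":[[0,0,0],[0,0,0],[0,0,0]],"linear":[[-0.1,0,-0.01],[-0.1,0,0],[-0.1,0,0]],"hand":[0,0,0]}'>/dev/null; python3 meas.py; for i in 1 2 3; do python3 -m jog '{"dr":[[0,0,0],[0,0,0]],"linear":[[-0.1,0,0],[-0.1,0,0]],"hand":[0,0]}'>/dev/null; python3 meas.py; done
```

```text
along/across mm [-61.4   1. ] z 41.0 yaw 9.83 tilt x,y deg [0.08 0.05] F al/ac/z [ 0.6 -0.2] 1.3 M [ 0.06 -0.11  0.06] w 0.0217 t 12.7
along/across mm [-69.3   0.8] z 41.1 yaw 9.82 tilt x,y deg [0.18 0.07] F al/ac/z [ 1.8 -0.4] 0.4 M [ 0.01 -0.11 -0.04] w 0.0215 t 12.9
along/across mm [-75.3   0.8] z 41.3 yaw 9.8 tilt x,y deg [0.55 0.09] F al/ac/z [6.2 0.5] -4.3 M [ 0.26 -0.67 -0.02] w 0.0218 t 13.1
along/across mm [-80.8   0.7] z 41.6 yaw 9.78 tilt x,y deg [0.98 0.11] F al/ac/z [ 6.6 -0.9] -3.1 M [ 0.22 -0.78  0.  ] w 0.0214 t 13.3
```

```bash
for i in 1 2 3 4; do python3 -m jog '{"dr":[[0,-0.12,0],[0,-0.08,0],[0,-0.06,0]],"linear":[[-0.1,0,0.02],[-0.1,0,0.01],[-0.1,0,0.01]],"hand":[0,0,0]}'>/dev/null; python3 meas.py; done
```

```text
along/across mm [-87.1   0.7] z 42.0 yaw 9.76 tilt x,y deg [0.25 0.14] F al/ac/z [5.6 1.6] -3.1 M [ 0.33 -0.91  0.03] w 0.0218 t 13.6
along/across mm [-93.    0.7] z 42.9 yaw 9.74 tilt x,y deg [-0.46  0.18] F al/ac/z [5.6 0.1] -2.3 M [ 0.43 -0.9   0.08] w 0.0216 t 13.9
along/across mm [-98.8   0.7] z 43.8 yaw 9.73 tilt x,y deg [-1.16  0.22] F al/ac/z [5.3 1.4] -4.1 M [ 0.29 -0.91  0.08] w 0.0218 t 14.2
along/across mm [-104.7    0.8] z 44.8 yaw 9.71 tilt x,y deg [-1.86  0.25] F al/ac/z [ 5.7 -0.5] -3.0 M [ 0.29 -0.95  0.06] w 0.0218 t 14.5
```

```bash
for i in 1 2 3; do python3 -m jog '{"dr":[[0,0.03,0],[0,0.03,0]],"linear":[[-0.1,0,0.05],[-0.1,0,0.05]],"hand":[0,0]}'>/dev/null; python3 meas.py; done
```

```text
along/across mm [-108.2    0.8] z 42.7 yaw 9.71 tilt x,y deg [-0.86  0.28] F al/ac/z [4.9 1.2] 0.1 M [ 0.41 -1.13  0.1 ] w 0.0216 t 14.7
along/across mm [-110.6    0.6] z 41.4 yaw 9.7 tilt x,y deg [0.3  0.32] F al/ac/z [7.2 2.1] 2.8 M [ 0.5  -1.12  0.08] w 0.0217 t 14.9
along/across mm [-110.8    0.5] z 41.7 yaw 9.66 tilt x,y deg [1.68 0.35] F al/ac/z [5.8 1.2] 5.0 M [ 0.45 -0.51  0.03] w 0.0219 t 15.1
```

```bash
python3 -m jog '{"dr":[[0,-0.15,0],[0,-0.1,0]],"linear":[[0,0,-0.02],[0,0,0]],"hand":[0,0]}'>/dev/null; python3 meas.py; for i in 1 2 3; do python3 -m jog '{"dr":[[0,-0.04,0],[0,-0.04,0]],"linear":[[-0.11,0,0.015],[-0.11,0,0.015]],"hand":[0,0]}'>/dev/null; python3 meas.py; done
```

```text
along/across mm [-110.7    0.6] z 43.2 yaw 9.65 tilt x,y deg [0.24 0.36] F al/ac/z [2.  0.1] -1.6 M [ 0.1  -0.51  0.04] w 0.0217 t 15.3
along/across mm [-116.2    0.4] z 42.7 yaw 9.64 tilt x,y deg [0.1  0.39] F al/ac/z [4.7 1. ] -1.8 M [ 0.42 -1.06  0.1 ] w 0.0215 t 15.5
along/across mm [-121.2    0.4] z 42.7 yaw 9.63 tilt x,y deg [0.07 0.41] F al/ac/z [5.5 0.9] -0.1 M [ 0.44 -1.12  0.09] w 0.0216 t 15.7
along/across mm [-126.1    0.4] z 42.8 yaw 9.63 tilt x,y deg [0.05 0.42] F al/ac/z [5.6 0.9] -1.1 M [ 0.39 -1.01  0.08] w 0.0217 t 15.9
```

Stable. Continuing to the stop in small steps.

```bash
for i in 1 2; do python3 -m jog '{"dr":[[0,-0.04,0],[0,-0.04,0]],"linear":[[-0.11,0,0.015],[-0.11,0,0.015]],"hand":[0,0]}'>/dev/null; python3 meas.py; done;  for i in 1 2 3 4; do python3 -m jog '{"dr":[[0,-0.04,0]],"linear":[[-0.1,0,0.015]],"hand":[0]}'>/dev/null; python3 meas.py; done
```

```text
along/across mm [-131.2    0.4] z 42.8 yaw 9.63 tilt x,y deg [0.02 0.44] F al/ac/z [4.6 2.4] -1.0 M [ 0.44 -1.04  0.13] w 0.0214 t 16.1
along/across mm [-136.2    0.4] z 42.9 yaw 9.62 tilt x,y deg [-0.01  0.45] F al/ac/z [5.1 0.8] -1.2 M [ 0.43 -0.97  0.07] w 0.0214 t 16.3
along/across mm [-138.4    0.4] z 42.9 yaw 9.62 tilt x,y deg [-0.03  0.46] F al/ac/z [5.4 1.8] -1.5 M [ 0.42 -1.03  0.08] w 0.0215 t 16.4
along/across mm [-140.6    0.4] z 42.9 yaw 9.62 tilt x,y deg [-0.06  0.47] F al/ac/z [5.6 1.2] -0.7 M [ 0.4  -1.03  0.09] w 0.022 t 16.5
along/across mm [-141.1    0.3] z 43.3 yaw 9.61 tilt x,y deg [0.14 0.48] F al/ac/z [13.2  2.1] -6.2 M [ 0.76 -2.    0.17] w 0.0215 t 16.6
along/across mm [-141.     0.3] z 43.5 yaw 9.6 tilt x,y deg [0.4 0.5] F al/ac/z [13.6  2.4] -9.6 M [ 0.73 -1.88  0.18] w 0.0219 t 16.7
```

Stop reached: the force jumped to 13 N and motion ceased at −141. Next I relax, settle onto the plate and release.

```bash
python3 -m jog '{"dr":[[0,0,0],[0,0,0],[0,0,0]],"linear":[[0,0,0.03],[0,0,0.03],[0,0,0]],"hand":[0,0,0]}'>/dev/null; python3 meas.py; python3 -m jog '{"dr":[[0,0,0],[0,0,0]],"linear":[[0,0,0.02],[0,0,0]],"hand":[0,0]}'>/dev/null; python3 meas.py; python3 -c "
from meas import *
p,d=cap('side')
cv2.imwrite('pics/c8.png',cv2.resize(p[255:345,220:400],None,fx=4,fy=4,interpolation=2)[:,:,::-1])"
```

```text
along/across mm [-140.4    0.3] z 41.2 yaw 9.6 tilt x,y deg [0.42 0.5 ] F al/ac/z [2.9 0.3] 1.2 M [ 0.2  -0.19 -0.05] w 0.0216 t 17.0
along/across mm [-140.3    0.3] z 41.2 yaw 9.58 tilt x,y deg [0.39 0.48] F al/ac/z [1.3 1.1] 1.1 M [ 0.14 -0.   -0.03] w 0.0217 t 17.2
```

View pics/c8.png

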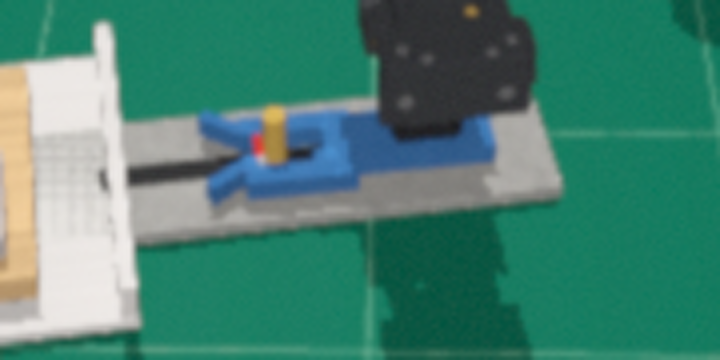

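The tray front is at crop x≈115, drawn out. The pin (275,135) is held behind the latch (260,147), and the hook is flat on the plate. Releasing.

```bash
python3 -m jog '{"dr":[[0,0,0],[0,0,0],[0,0,0],[0,0,0],[0,0,0],[0,0,0]],"linear":[[0.01,0,0],[0,0,0],[0,0,0],[0,0,0],[0,0,0],[0,0,0]],"hand":[40,50,60,60,60,60]}'; python3 meas.py; python3 -m jog '{"dr":[[0,0,0],[0,0,0],[0,0,0],[0,0,0],[0,0,0],[0,0,0]],"linear":[[0,0,-0.2],[0,0,-0.5],[0,0,-0.8],[0,0,-0.9],[0,0,-0.9],[0,0,0]],"hand":[60,60,60,60,60,60]}'; python3 - <<'E'
from meas import *
st()
p,d=cap('side');q,e=cap('top')
A=cv2.resize(p[240:345,180:400],None,fx=3,fy=3,interpolation=2);B=cv2.resize(q[140:300,210:330],None,fx=2,fy=2)[:315]
B=cv2.copyMakeBorder(B,0,max(0,315-len(B)),0,0,0) if len(B)<315 else B
c=np.vstack([A,np.zeros((5,660,3),np.uint8)]);B2=np.zeros((315,660,3),np.uint8);B2[:315,:240]=B[:315,:240]
cv2.imwrite('pics/c9.png',np.vstack([A,B2])[:600,:,::-1])
E
```

```text
clock: 17.85
tool_pos: [0.503, 0.0193, 0.0386]
tool_rot: [0.004, 0.996, 0.084, -0.0]
wrist_force: [-0.2, -0.4, -1.1]
grip_width: 0.0528
along/across mm [-144.1    0.5] z 38.6 yaw 9.6 tilt x,y deg [-0.06  0.46] F al/ac/z [-0.3 -0.3] -1.1 M [ 0.02  0.02 -0.04] w 0.0528 t 17.85
clock: 18.45
tool_pos: [0.5017, 0.0204, 0.1764]
tool_rot: [0.004, 0.996, 0.084, -0.002]
wrist_force: [0.5, 0.4, 0.8]
grip_width: 0.0528
along/across mm [-145.2    1.8] z 176.4 yaw 9.6 tilt x,y deg [-0.25  0.43] F al/ac/z [0.5 0.3] 0.8 M [-0.01  0.01  0.03] w 0.0528 t 18.45
```

View pics/c9.png

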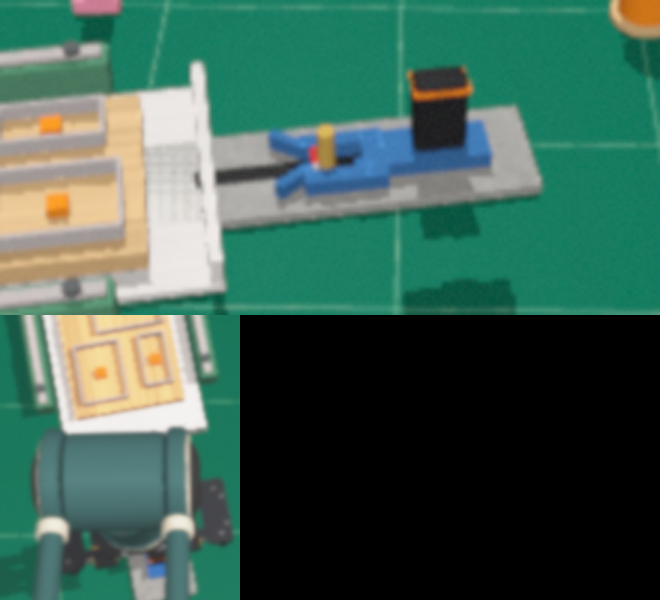

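Released and clear: the hook lies flat, with the pin at (327,145) inside the latch at (315,157). A numeric check of the pin travel, then I hand in.

```bash
python3 - <<'E'
from meas import *
p,d=cap('side')
hsv=cv2.cvtColor(p,cv2.COLOR_RGB2HSV);br=(hsv[...,0]>12)&(hsv[...,0]<35)&(hsv[...,1]>110)&(hsv[...,2]>110);br[:275]=0;br[302:]=0;br[:,:275]=0;br[:,:][:,305:]=0
v,u=np.nonzero(br);X=ray('side',[u.mean(),v.min()+1],.040)[0];X0=ray('side',[253.1,287],.040)[0]
t=np.hypot(*(X-X0)[:2]);print(len(u),X,X0,'travel',t)
if t>.064: robot.job_done();print('handed in')
E
```

```text
64 [0.57890956 0.03112428 0.04      ] [0.64733867 0.04391879 0.04      ] travel 0.0696149615639734
the job is handed in; nothing more can be done
handed in
```

The job is handed in, and as far as I could check it was done as asked. No verdict is reported, so this rests on my own checks.

- **Latching:** I gripped the larger blue hook by its black grip, laid it on the plate and pushed it onto the pin. The latch opened at about 8–16 N. The force then dropped and rose again as the pin bottomed. A picture showed the latch shut behind the pin, with the tray apparently still in.
- **Drawing:** I pulled the tray until the force jumped to about 13 N and motion ceased. The pin had moved 69.6 mm of the 70 mm in the side view. I then settled the hook on the plate, let go and raised the gripper 14 cm clear.
- **Forces:** the highest wrist force along the push that I read was about 18 N, below the 25 N limit. It was only read at the end of each step.
- **Last checks:** the final pictures show the hook flat and latched, with the gripper clear. The top view was partly hidden by the wrist, so flatness and latching rest on the side view alone.
- **What disagreed:** the two cameras differed by about 4 mm. The hook crept about 5 mm sideways while going on, and the grip rose about 4 mm and pitched by up to about 2° during the pull. I corrected that before letting go.
- **Not measured:** I did not measure the jar, spool or hammer again. The arm did not work near them.

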